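# Clamp the gearbox cover for scanning

### The job

Clamp the gearbox cover down for scanning without gripping anything: first push the swing strap round with a finger until it meets its stop over the cover's lug, leaving its cam lever standing up. Then push the cam lever fully down so that the pad holds the lug. Do not shift or lift the cover, and leave the things standing around where they are.

Things in the scene. Friction and masses are not known exactly. Their poses are not given: they have to be found in the camera images.
- fixture: Grey tooling plate, 200 (x) x 240 (y) x 16 mm, fixed to the bench; origin at the centre of its underside, z up. The gearbox cover lies on it. The clamp post (26 mm across, upright) stands at x -55, y -80 mm in this frame; from it the closed strap points along the plate's +y. Three 8 mm dowels, 38 mm above the bench, stand around the cover.
- strap (a joint): Swing strap: dark steel bar 30 mm wide, from 56 to 76 mm above the bench, reaching from 20 mm behind the post axis to 145 mm ahead. Turns level about the post. 0 rad = closed, at its stop, along the plate's +y over the lug; grows as it swings open, anticlockwise from above, to the plate's -x side (starts 0.9 to 1.75, limit 1.95). Friction of 0.25 N m keeps it where it is left.
- strap_pivot (a point): Point on the post axis at the strap's upper face (76 mm above the bench); its y axis points along the strap to the free end, its z axis up. A bolt head 22 mm across stands 7 mm above it.
- strap_end (a point): Middle of the strap's upper edge at its free end, 145 mm from the post axis, same axes as strap_pivot.
- lever (a joint): Cam lever on the strap's free end: steel stem, black grip 20 mm wide, 14 mm thick. 0 rad = straight up; grows as it is pushed over and down towards the post, in the upright plane along the strap, to 1.45 rad = fully down at its stop, just above the strap (starts 0 to 0.3). Stays where left (friction 0.2 N m, about 4 to 5 N at the grip). Drives the pad down by 7 mm.
- lever_pivot (a point): Centre of the lever's pivot pin, 130 mm from the post axis along the strap and 86 mm above the bench. Its z axis points along the lever to the tip, its x axis along the pin, its y axis out of the side that is pushed (away from the post while the lever stands up).
- lever_tip (a point): End of the lever's black grip, 68 mm from the pivot along the lever; same axes.
- clamp_pad: Rubber pad 18 mm across under the strap, 125 mm from the post axis, on a spring plunger; origin at the top of the pad, its underside 6 mm lower. Pad underside is about 50 mm above the bench with the lever up; with the strap closed and the lever down it presses the lug with about 8 N.
- casting: Gearbox cover, round cast aluminium with a rim and bosses, 120 mm across, lying loose on the plate, origin at the centre of its underside; highest point 48 mm above the bench; about 0.8 kg. Its clamp lug is the square block at its -x side.
- lug (a point): Middle of the lug's flat top (50 x 36 mm, 44.5 mm above the bench), where the pad must press.
- ring_gauge: Bystander: steel ring 40 mm across, 18 mm high, lying on the plate; origin at the centre of its underside.
- mouse: Bystander: red computer mouse 105 x 60 x 32 mm; origin at the centre of its underside.
- spray_can: Bystander: upright can 52 mm across, 150 mm high; origin at the centre of its underside.
- reference_ball: Bystander: white 30 mm ball on a steel stand 44 mm across, 67 mm high in all; origin at the centre of its underside.
Mind the look-alikes: they are no part of the job. Of the things that look like the casting, the middle-sized one is meant.

How it is judged:
By the outcome, as a careful person would: the job done as asked, in the order asked, and still so for the second after the job is handed in, with the robot touching nothing.
It also fails if it takes over 54 s, if anything falls off the work surface, if the arm or the gripper's body presses on something with over 40 N, if the wrist force passes 120 N, or if a joint passes its speed limit or range.

### The arm

A 6-joint arm with a two-finger parallel gripper is mounted at the origin on the work surface. World frame = base frame: x ahead of the robot, y to its left, z up, the work surface at z = 0. Lengths are in m, angles in rad, forces in N, time in s.
With the tool pointing down it reaches from about 0.35 to 0.925 m from the base axis. Payload 6.4 kg.
Tool frame: the origin (TCP) lies on the mounting face of the last link; the fingertips stand 199 mm ahead of it and the grasp point (between the pads) lies bot.grip_depth ahead of it (bot.grip_depth is the distance from the TCP to the grasp point, in m); z points along the fingers, y is the direction in which the jaws open and shut (so a half turn about z gives the same grasp; the last joint's range is limited). The gripper opens to 94 mm and grips with 3 to 60 N. Pads are 16 mm wide; open, the fingers measure 119 mm over their backs; the gripper's body (75 mm by 177 mm) begins 78 mm behind the grasp point.
Start: joints at [-0.174, 0.245, 1.558, -0, 1.339, -0.174], TCP at [0.65, 0, 0.405] pointing down, gripper open.
Joint ranges: [-3.13, 3.13], [-1.02, 2.26], [0.13, 2.54], [-0.95, 4.09], [0.21, 2.88], [-2.74, 2.74]. Speed limits (rad/s): [2.57, 2.57, 3.14, 3.14, 3.14, 3.14].

### API

Orientations are given as a unit quaternion [x, y, z, w].
In Python, from bench import bot, eyes gives the robot as it stands.
- The arm moves only by the tool step_arm, never from a script. Its argument "series" is a list of rows, each an object with "fingers": the opening, from 0 (shut) to 1 (fully open); "slide": the shift along the tool's x, y, z in mm, a list of three; "yaw": the turn about the tool's z in rad. In form: [{"fingers": fingers, "slide": [dx, dy, dz], "yaw": yaw}, ...]. A call has 1 to 12 rows; each row is the pose to reach, as a shift and turn from the pose measured when the call began, along the tool's axes at that moment; what a row does not reach only later rows make up. A row lasts 1/8 s, in which the tool goes at most 62.5 mm and 10.7 degrees, less where a joint would pass 70% of its speed; a pose out of reach is approached as far as the arm can. A call with a gripper value outside its range is refused whole. The fingers move at their own pace and stop on an object; the grip force is fixed at half the most. Time passes only in rows, so rows that repeat a pose let the fingers close. It gives the time, the measured TCP pose, the force and the opening at its end, in the units of the state.
- bot.observe(): the state, without advancing time (a new reading comes with each control period).
- eyes.camera(name): name is "scene" or "side" or "wrist"; returns a dict with "img" (400x640x3 uint8, red, green, blue), "camera_matrix" (3x3 intrinsics, pixels), "rvec" (rotation vector, rad) and "tvec" (3), from world to camera coordinates, as OpenCV has them; the wrist camera has in their place "tool_from_camera" (4x4, takes a point from camera to tool coordinates, whose origin is the TCP and whose axes are the flange's). Camera axes: x right, y down, z forward; pixel columns grow to the right and rows downward; lengths in m; the calibration is good to about 2 mm. A picture is of the moment at which its call begins: read the wrist's pose just before it. There is no depth.
- bot.finish_job(): hands the job in, once; it reports no verdict.
Trained networks look in a picture, given as the dict that the camera call returned (one of the last four; its "shot" number tells which), for a name from the list of things; names that differ only in an ending like _2 or _b are one class to them, and where a whole thing is asked for, a point or a joint stands for the part that bears it (a point fixed in the world has none). Each returns a list of dicts, best first, with "conf" (0 to 1); they miss things now and then, are a little off and sometimes report something else, mostly with a low value. They report only what shows in the picture. A call takes as long as a camera call. They do not tell look-alikes from the thing itself.
- eyes.outline_of(picture, label): "mask" (400x640 bool, what is visible of it) and "bbox" ([left, top, right, bottom] in pixels, round what is visible of it).
- eyes.place_of(picture, label): "location" ([row, column] in pixels: a listed point, or the origin of a listed thing).
The state is a dict: "time_s": time; "joint_positions": joint angles; "dq": joint speeds; "joint_torque": joint torques, N m; "tcp_pos": TCP position; "eef_rot": TCP orientation; "ft_force": force on the tool from outside, world axes, zero at the start; "torque": the same for the moment, N m; "width": finger opening in m.
Only numpy, scipy, OpenCV 4.12 (cv2) and the standard library are available. Lean on these libraries where they do the work, as an engineer would, in place of code of your own. Each camera call takes 0.05 s, during which the arm holds its last target. There are 200 camera calls.

## Working session

There is one attempt and no reset: what is moved stays moved. The work goes in short steps, Python scripts to look and compute and a tool call to move; the robot and the scene stay as the last step left them, time stands still between calls to the robot, and variables do not carry over. Pictures are saved under pics/ and viewed, about 8 in all and at most 12, crops included, and the job is handed in when it is done.

Besides the shell and the picture viewer there is one more tool, called by a JSON object that holds its "name" and its "arguments", one argument or row to a line. step_arm: Moves the arm, as the interface text tells. Its arguments: {"type":"object","properties":{"series":{"type":"array","items":{"type":"object","properties":{"fingers":{"type":"number"},"slide":{"type":"array","items":{"type":"number"}},"yaw":{"type":"number"}}}}},"required":["series"]}

```bash
ls; mkdir -p pics; cat > h.py <<'E'
import numpy as np, cv2
from bench import bot, eyes
from scipy.spatial.transform import Rotation as R
def P(c, st=None):
    """world->cam R,t"""
    if 'rvec' in c: return cv2.Rodrigues(np.array(c['rvec'],float))[0], np.array(c['tvec'],float).ravel()
    T=np.eye(4);T[:3,:3]=R.from_quat(st['eef_rot']).as_matrix();T[:3,3]=st['tcp_pos']
    M=np.linalg.inv(T@np.array(c['tool_from_camera']));return M[:3,:3],M[:3,3]
def ray(c,rc,st=None):
    r,t=P(c,st);K=np.array(c['camera_matrix']);d=r.T@np.linalg.inv(K)@[rc[1],rc[0],1];return -r.T@t,d
def atz(c,rc,z,st=None):
    o,d=ray(c,rc,st);return o+d*(z-o[2])/d[2]
def proj(c,X,st=None):
    r,t=P(c,st);u=np.array(c['camera_matrix'])@(r@np.array(X)+t);return u[:2]/u[2]
def tri(rays):
    A=0;b=0
    for o,d in rays:
        d=d/np.linalg.norm(d);M=np.eye(3)-np.outer(d,d);A=A+M;b=b+M@o
    return np.linalg.solve(A,b)
def save(c,n,box=None,s=1):
    i=c['img'][:,:,::-1]
    if box: i=i[box[1]:box[3],box[0]:box[2]]
    cv2.imwrite('pics/'+n,cv2.resize(i,None,fx=s,fy=s,interpolation=cv2.INTER_CUBIC))
E
cat > a.py <<'E'
from h import *
st=bot.observe();print(st['time_s'],st['tcp_pos'],st['eef_rot'],st['width'],bot.grip_depth)
C={n:eyes.camera(n) for n in('scene','side','wrist')}
Z=dict(strap_pivot=.076,strap_end=.076,lever_pivot=.086,lever_tip=.15,lug=.0445,casting=.016,fixture=0,ring_gauge=.016,mouse=0,spray_can=0,reference_ball=0)
for l,z in Z.items():
    for n,c in C.items():
        for d in eyes.place_of(c,l)[:4]:
            print(l,n,round(d['conf'],2),np.round(d['location']),np.round(atz(c,d['location'],z,st)[:2],3))
cv2.imwrite('pics/a1.png',np.vstack([C['scene']['img'],])[:,:,::-1])
cv2.imwrite('pics/a2.png',C['side']['img'][:,:,::-1])
E
python3 a.py
```

```text
pics
0.0 [6.49771774e-01 3.34131338e-05 4.03580264e-01] [ 7.07117792e-01  7.07095159e-01 -5.21395123e-04 -7.70121758e-04] 0.09386814309825074 0.1804
strap_pivot scene 0.9 [217. 260.] [ 0.564 -0.105]
strap_pivot side 0.63 [187. 329.] [ 0.56  -0.109]
strap_pivot side 0.38 [331. 229.] [0.653 0.363]
strap_pivot wrist 0.79 [279. 249.] [ 0.561 -0.109]
strap_pivot wrist 0.38 [169. 298.] [0.625 0.029]
strap_end scene 0.96 [177. 254.] [ 0.403 -0.105]
strap_end side 0.67 [199. 379.] [ 0.416 -0.108]
strap_end wrist 0.59 [273. 132.] [ 0.418 -0.101]
lever_pivot scene 0.58 [179. 257.] [ 0.427 -0.098]
lever_pivot side 0.51 [197. 375.] [ 0.429 -0.102]
lever_tip scene 0.51 [158. 249.] [ 0.42  -0.111]
lever_tip side 0.56 [176. 378.] [ 0.431 -0.119]
lever_tip wrist 0.3 [174. 242.] [0.583 0.036]
lug scene 0.8 [250. 411.] [0.706 0.218]
lug scene 0.7 [216. 310.] [0.547 0.017]
lug scene 0.66 [171. 378.] [0.398 0.233]
lug side 0.75 [313. 352.] [0.409 0.228]
lug side 0.71 [292. 241.] [0.677 0.255]
lug side 0.67 [230. 323.] [0.54  0.017]
lug wrist 0.65 [278. 246.] [ 0.549 -0.127]
lug wrist 0.6 [175. 242.] [0.
[... 381 characters left out ...]
.65 [249. 294.] [ 0.608 -0.033]
fixture side 0.6 [223. 305.] [ 0.606 -0.023]
fixture wrist 0.7 [201. 293.] [ 0.611 -0.03 ]
ring_gauge scene 0.68 [249. 452.] [0.697 0.326]
ring_gauge side 0.58 [149. 314.] [ 0.67  -0.311]
ring_gauge side 0.51 [192. 292.] [ 0.675 -0.111]
ring_gauge wrist 0.55 [251. 335.] [ 0.672 -0.099]
mouse scene 0.6 [179. 431.] [0.406 0.387]
mouse side 0.65 [380. 330.] [0.418 0.375]
spray_can scene 0.64 [252. 452.] [0.69  0.332]
spray_can scene 0.62 [181. 255.] [ 0.316 -0.099]
spray_can scene 0.22 [246. 295.] [ 0.599 -0.03 ]
spray_can side 0.77 [332. 228.] [0.679 0.34 ]
reference_ball scene 0.78 [291. 162.] [ 0.681 -0.339]
reference_ball side 0.53 [146. 313.] [ 0.683 -0.342]
```

View pics/a1.png

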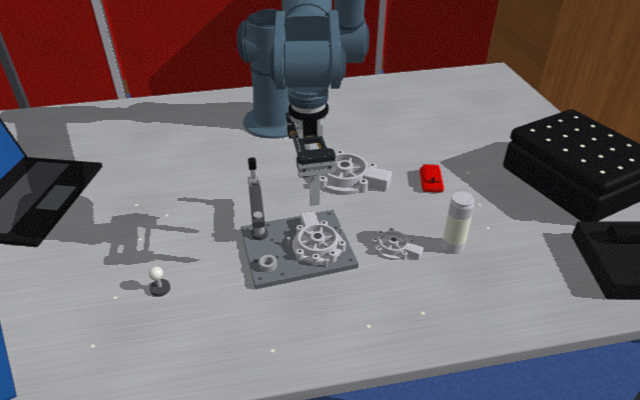

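View pics/a2.png

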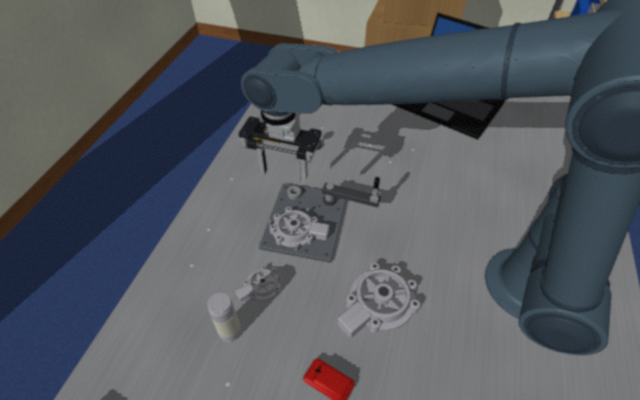

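Candidates for "casting": the big one off the plate (scene px 345,170), the small one (394,243) and the middle-sized one on the plate (319,243). I choose the one on the plate. There is only one strap, with its post at (260,217) and its lever at (252,165), pointing to the robot. The strap is at about 1.4 rad. Next I go beside the strap, high up, with the fingers shut and turned, and check from there.

{"name": "step_arm", "arguments": {
  "series": [
    {"fingers": 0, "slide": [-20, -20, 0], "yaw": -0.17},
    {"fingers": 0, "slide": [-40, -40, 0], "yaw": -0.34},
    {"fingers": 0, "slide": [-60, -60, 0], "yaw": -0.51},
    {"fingers": 0, "slide": [-80, -80, 0], "yaw": -0.68},
    {"fingers": 0, "slide": [-100, -100, 0], "yaw": -0.85},
    {"fingers": 0, "slide": [-120, -120, 0], "yaw": -1.02},
    {"fingers": 0, "slide": [-140, -140, 0], "yaw": -1.19},
    {"fingers": 0, "slide": [-160, -160, 0], "yaw": -1.36},
    {"fingers": 0, "slide": [-170, -163, 0], "yaw": -1.5},
    {"fingers": 0, "slide": [-170, -163, 0], "yaw": -1.5},
    {"fingers": 0, "slide": [-170, -163, 0], "yaw": -1.5}
  ]
}}

```text
time_s: 3.18
tcp_pos: [0.4872, -0.1697, 0.4047]
eef_rot: [0.036, 0.999, 0.0, 0.0]
ft_force: [0.1, -0.2, -0.3]
width: 0.0004
```

```bash
cat > b.py <<'E'
import sys
from h import *
st=bot.observe();print(st['time_s'],np.round(st['tcp_pos'],4),np.round(R.from_quat(st['eef_rot']).as_matrix(),3).tolist(),st['width'],np.round(st['ft_force'],1))
C={n:eyes.camera(n) for n in('scene','side','wrist')}
print(np.round(C['wrist']['tool_from_camera'],3).tolist())
for l in('strap_pivot','strap_end','lever_pivot','lever_tip','lug','fixture','casting'):
    rays=[]
    for n,c in C.items():
        D=eyes.place_of(c,l)
        if l in('lug','casting'):
            D=[d for d in D if np.linalg.norm(atz(c,d['location'],.03,st)[:2]-([.545,.017] if l=='lug' else [.625,.02]))<.05]
        if D and D[0]['conf']>.4: rays.append(ray(c,D[0]['location'],st)); print(l,n,round(D[0]['conf'],2),np.round(D[0]['location']))
    if len(rays)>1: print('   ',np.round(tri(rays),4))
save(C[sys.argv[2]],sys.argv[1],None if len(sys.argv)<4 else eval(sys.argv[3]),1 if len(sys.argv)<5 else int(sys.argv[4]))
E
python3 b.py b1.png wrist
```

```text
3.175 [ 0.4872 -0.1697  0.4047] [[-0.997, 0.072, 0.0], [0.072, 0.997, 0.0], [-0.0, 0.0, -1.0]] 0.00038001234063347227 [ 0.1 -0.2 -0.3]
[[0.0, -0.965, -0.261, 0.076], [1.0, -0.0, 0.001, 0.001], [-0.001, -0.261, 0.965, 0.02], [0.0, 0.0, 0.0, 1.0]]
strap_pivot scene 0.64 [219. 257.]
strap_pivot side 0.79 [186. 330.]
strap_pivot wrist 0.57 [246. 373.]
    [ 0.5605 -0.1122  0.074 ]
strap_end scene 0.91 [180. 257.]
strap_end side 0.83 [200. 378.]
strap_end wrist 0.9 [119. 373.]
    [ 0.4144 -0.1021  0.0745]
lever_pivot scene 0.52 [180. 257.]
lever_pivot side 0.65 [195. 374.]
lever_pivot wrist 0.85 [140. 372.]
    [ 0.4321 -0.1043  0.087 ]
lever_tip scene 0.57 [159. 249.]
lever_tip side 0.52 [177. 378.]
lever_tip wrist 0.59 [144. 395.]
    [ 0.4315 -0.1084  0.1566]
lug scene 0.98 [214. 308.]
lug side 0.85 [227. 322.]
lug wrist 0.78 [223. 465.]
    [0.546  0.0122 0.051 ]
fixture scene 0.72 [248. 296.]
fixture side 0.59 [218. 303.]
fixture wrist 0.68 [257. 421.]
    [ 0.613  -0.029   0.0112]
casting scene 0.97 [246. 316.]
casting side 0.8 [227. 294.]
casting wrist 0.91 [263. 452.]
    [0.6245 0.0152 0.0185]
```

View pics/b1.png

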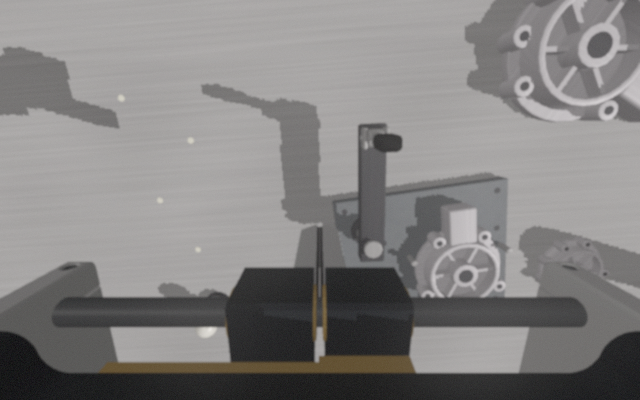

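The wrist view shows the strap from the post (373,248) up to its end (372,125), with the lever upright at (385,142). The middle-sized cover is on the plate, with its lug at (460,222). The finger is on the strap's outer side, to its left. I go straight down beside it.

{"name": "step_arm", "arguments": {
  "series": [
    {"fingers": 0, "slide": [0, 0, 25], "yaw": 0},
    {"fingers": 0, "slide": [0, 0, 50], "yaw": 0},
    {"fingers": 0, "slide": [0, 0, 75], "yaw": 0},
    {"fingers": 0, "slide": [0, 0, 100], "yaw": 0},
    {"fingers": 0, "slide": [0, 0, 120], "yaw": 0},
    {"fingers": 0, "slide": [0, 0, 135], "yaw": 0},
    {"fingers": 0, "slide": [0, 0, 141], "yaw": 0},
    {"fingers": 0, "slide": [0, 0, 141], "yaw": 0}
  ]
}}

```text
time_s: 5.38
tcp_pos: [0.4871, -0.1701, 0.2637]
eef_rot: [0.035, 0.999, 0.0, -0.0]
ft_force: [1.5, -0.7, 0.4]
width: 0.0003
```

```bash
cat > arc.py <<'E'
import sys
from h import *
# strap heading measured ccw from world +y, degrees
h0,h1,n,r,d=map(float,sys.argv[1:6])
st=bot.observe();T=R.from_quat(st['eef_rot']).as_matrix();p=np.array(st['tcp_pos']);piv=np.array([.5605,-.110])
print(np.round(p,4),np.round(st['ft_force'],1))
for h in np.linspace(h0,h1,int(n)):
    a=np.radians(h);u=np.array([-np.sin(a),np.cos(a)]);nn=np.array([u[1],-u[0]])
    q=np.r_[piv+r/1e3*u-d/1e3*nn,.264]
    y=np.r_[nn,0]; yt=T.T@y; yaw=np.arctan2(-yt[0],yt[1])
    print(round(h),np.round(T.T@(q-p)*1e3,1),round(yaw,3))
E
python3 arc.py 87 43 12 75 27.5
python3 b.py c1.png side "(270,120,430,260)" 4
```

```text
[ 0.4871 -0.1701  0.2637] [ 1.5 -0.7  0.4]
87 [ 5.5 36.2 -0.3] -0.018
83 [ 7.3 41.5 -0.3] 0.051
79 [ 8.8 46.9 -0.3] 0.121
75 [ 9.9 52.3 -0.3] 0.191
71 [10.6 57.9 -0.3] 0.261
67 [10.9 63.4 -0.3] 0.331
63 [10.8 69.  -0.3] 0.4
59 [10.4 74.6 -0.3] 0.47
55 [ 9.5 80.1 -0.3] 0.54
51 [ 8.3 85.5 -0.3] 0.61
47 [ 6.6 90.9 -0.3] 0.68
43 [ 4.7 96.1 -0.3] 0.749
5.375 [ 0.4871 -0.1701  0.2637] [[-0.997, 0.071, -0.0], [0.071, 0.997, 0.0], [0.0, 0.0, -1.0]] 0.0002946289513375492 [ 1.5 -0.7  0.4]
[[0.0, -0.965, -0.261, 0.076], [1.0, -0.0, 0.001, 0.001], [-0.001, -0.261, 0.965, 0.02], [0.0, 0.0, 0.0, 1.0]]
strap_pivot scene 0.8 [218. 257.]
strap_pivot side 0.84 [187. 331.]
strap_pivot wrist 0.94 [331. 410.]
    [ 0.5592 -0.1107  0.074 ]
strap_end scene 0.78 [181. 252.]
strap_end side 0.8 [201. 381.]
strap_end wrist 0.88 [120. 420.]
    [ 0.4123 -0.1064  0.0714]
lever_pivot scene 0.5 [182. 257.]
lever_pivot side 0.61 [199. 373.]
lever_pivot wrist 0.92 [148. 424.]
    [ 0.4304 -0.1009  0.0793]
lever_tip scene 0.51 [156. 250.]
lever_tip side 0.44 [176. 378.]
lever_tip wrist 0.87 [172. 504.]
    [ 0.4302 -0.109   0.1609]
lug scene 0.55 [214. 309.]
lug side 0.6 [229. 325.]
lug wrist 0.55 [281. 554.]
    [0.5416 0.0138 0.047 ]
fixture scene 0.93 [249. 298.]
fixture side 0.64 [221. 309.]
    [ 0.6015 -0.0284 -0.0024]
casting scene 0.65 [244. 318.]
casting side 0.9 [229. 290.]
casting wrist 0.79 [334. 521.]
    [0.6281 0.0217 0.0195]
```

View pics/c1.png

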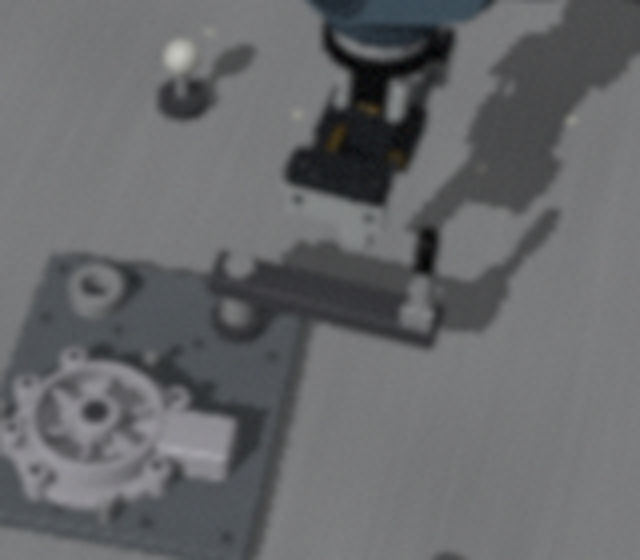

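The finger stands behind the strap at about crop (350,235), clear of the lever at (427,250). I push along the arc.

{"name": "step_arm", "arguments": {
  "series": [
    {"fingers": 0, "slide": [3, 20, 0], "yaw": 0},
    {"fingers": 0, "slide": [6, 36, 0], "yaw": -0.02},
    {"fingers": 0, "slide": [7, 41, 0], "yaw": 0.05},
    {"fingers": 0, "slide": [9, 47, 0], "yaw": 0.12},
    {"fingers": 0, "slide": [10, 52, 0], "yaw": 0.19},
    {"fingers": 0, "slide": [10.5, 58, 0], "yaw": 0.26},
    {"fingers": 0, "slide": [11, 63, 0], "yaw": 0.33},
    {"fingers": 0, "slide": [11, 69, 0], "yaw": 0.4},
    {"fingers": 0, "slide": [10.5, 74.5, 0], "yaw": 0.47}
  ]
}}

```text
time_s: 7.7
tcp_pos: [0.4815, -0.0941, 0.2636]
eef_rot: [0.267, 0.964, -0.001, 0.0]
ft_force: [-0.2, -3.9, -0.3]
width: 0.0008
```

```bash
python3 arc.py 59 15 12 75 27.5
python3 b.py d1.png side "(270,120,430,260)" 4 | grep -v '\[\['
```

```text
[ 0.4815 -0.0941  0.2636] [-0.2 -3.9 -0.3]
59 [-0.9 -0.5 -0.4] -0.0
55 [ 0.9  4.8 -0.4] 0.07
51 [ 2.2 10.2 -0.4] 0.14
47 [ 3.2 15.7 -0.4] 0.209
43 [ 3.8 21.3 -0.4] 0.279
39 [ 4.  26.9 -0.4] 0.349
35 [ 3.8 32.4 -0.4] 0.419
31 [ 3.3 38.  -0.4] 0.489
27 [ 2.3 43.5 -0.4] 0.558
23 [ 1.  48.9 -0.4] 0.628
19 [-0.7 54.2 -0.5] 0.698
15 [-2.8 59.4 -0.5] 0.768
strap_pivot scene 0.74 [220. 262.]
strap_pivot side 0.56 [186. 331.]
    [ 0.562  -0.1081  0.0744]
strap_end scene 0.95 [181. 281.]
strap_end side 0.94 [218. 368.]
strap_end wrist 0.77 [133. 371.]
    [ 0.4341 -0.0337  0.0768]
lever_pivot scene 0.58 [182. 283.]
lever_pivot side 0.69 [383. 331.]
lever_pivot wrist 0.56 [161. 371.]
    [ 0.4179  0.0959 -0.0642]
lever_tip side 0.51 [195. 366.]
lever_tip wrist 0.84 [196. 407.]
    [ 0.4471 -0.0411  0.1573]
lug scene 0.8 [218. 310.]
lug side 0.58 [226. 322.]
lug wrist 0.77 [232. 486.]
    [0.55   0.0126 0.0458]
fixture scene 0.9 [248. 293.]
fixture side 0.87 [221. 308.]
fixture wrist 0.58 [285. 445.]
    [ 0.6042 -0.0314  0.0031]
casting scene 0.84 [247. 315.]
casting side 0.59 [228. 292.]
casting wrist 0.82 [282. 501.]
    [0.628  0.0157 0.0154]
```

View pics/d1.png

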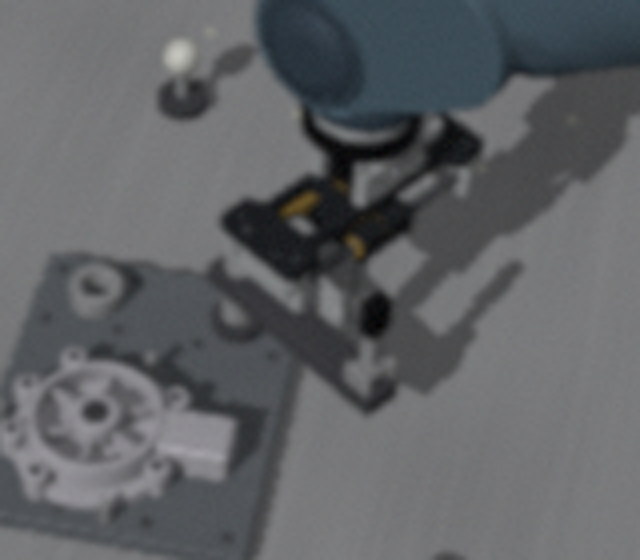

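The strap (end at crop 375,395) follows the finger as computed, at a heading of 60°, and the lever is still up. I continue.

{"name": "step_arm", "arguments": {
  "series": [
    {"fingers": 0, "slide": [1, 5, 0], "yaw": 0.07},
    {"fingers": 0, "slide": [2, 10, 0], "yaw": 0.14},
    {"fingers": 0, "slide": [3, 15.5, 0], "yaw": 0.21},
    {"fingers": 0, "slide": [4, 21, 0], "yaw": 0.28},
    {"fingers": 0, "slide": [4, 27, 0], "yaw": 0.35},
    {"fingers": 0, "slide": [4, 32.5, 0], "yaw": 0.42},
    {"fingers": 0, "slide": [3, 38, 0], "yaw": 0.49},
    {"fingers": 0, "slide": [2, 43.5, 0], "yaw": 0.56},
    {"fingers": 0, "slide": [1, 49, 0], "yaw": 0.63},
    {"fingers": 0, "slide": [0, 52, 0], "yaw": 0.67}
  ]
}}

```text
time_s: 10.15
tcp_pos: [0.5084, -0.0505, 0.2635]
eef_rot: [0.569, 0.822, -0.001, -0.001]
ft_force: [-3.3, -2.2, 1.6]
width: 0.0004
```

```bash
python3 arc.py 21 -3 13 75 27.5
python3 b.py e1.png side "(270,120,430,260)" 4 | grep -v '\[\['
```

```text
[ 0.5084 -0.0505  0.2635] [-3.3 -2.2  1.6]
21 [ 0.8 -0.2 -0.5] -0.008
19 [ 1.7  2.4 -0.5] 0.027
17 [ 2.6  5.1 -0.5] 0.062
15 [ 3.3  7.8 -0.5] 0.097
13 [ 4.  10.5 -0.5] 0.132
11 [ 4.5 13.2 -0.5] 0.167
9 [ 5.  16.  -0.5] 0.202
7 [ 5.3 18.7 -0.5] 0.237
5 [ 5.6 21.5 -0.5] 0.272
3 [ 5.8 24.3 -0.5] 0.307
1 [ 5.9 27.1 -0.5] 0.342
-1 [ 5.8 29.9 -0.5] 0.376
-3 [ 5.7 32.7 -0.5] 0.411
strap_pivot scene 0.85 [218. 260.]
strap_end scene 0.71 [196. 308.]
strap_end side 0.65 [231. 332.]
strap_end wrist 0.8 [129. 371.]
    [0.5099 0.0273 0.0742]
lever_pivot scene 0.53 [191. 307.]
lever_pivot side 0.7 [219. 333.]
lever_pivot wrist 0.61 [160. 364.]
    [0.5129 0.0143 0.0963]
lever_tip side 0.42 [201. 333.]
lever_tip wrist 0.98 [193. 404.]
    [0.5151 0.0109 0.1645]
lug scene 0.66 [217. 308.]
lug side 0.75 [228. 327.]
lug wrist 0.75 [166. 407.]
    [0.5427 0.0121 0.044 ]
fixture scene 0.73 [247. 295.]
fixture side 0.67 [223. 307.]
fixture wrist 0.84 [229. 429.]
    [ 0.6046 -0.0288  0.002 ]
casting scene 0.95 [244. 320.]
casting side 0.95 [228. 294.]
casting wrist 0.74 [186. 477.]
    [0.6222 0.022  0.0216]
```

Heading is now 21° and the stop should come at about 5°. I push to 7° first, then a little at a time, watching the force.

{"name": "step_arm", "arguments": {
  "series": [
    {"fingers": 0, "slide": [2, 2.5, 0], "yaw": 0.03},
    {"fingers": 0, "slide": [2.5, 5, 0], "yaw": 0.06},
    {"fingers": 0, "slide": [3.5, 8, 0], "yaw": 0.1},
    {"fingers": 0, "slide": [4, 10.5, 0], "yaw": 0.13},
    {"fingers": 0, "slide": [4.5, 13, 0], "yaw": 0.17},
    {"fingers": 0, "slide": [5, 16, 0], "yaw": 0.2},
    {"fingers": 0, "slide": [5.5, 18.5, 0], "yaw": 0.24},
    {"fingers": 0, "slide": [5.5, 18.5, 0], "yaw": 0.24}
  ]
}}

```text
time_s: 12.35
tcp_pos: [0.5242, -0.0385, 0.2636]
eef_rot: [0.663, 0.748, 0.0, -0.0]
ft_force: [-1.4, -1.7, -0.2]
width: 0.0008
```

{"name": "step_arm", "arguments": {
  "series": [
    {"fingers": 0, "slide": [0, 1.5, 0], "yaw": 0.01},
    {"fingers": 0, "slide": [0, 3, 0], "yaw": 0.02}
  ]
}}

```text
time_s: 12.6
tcp_pos: [0.5269, -0.0378, 0.2635]
eef_rot: [0.671, 0.741, 0.0, -0.001]
ft_force: [-7.3, 0.5, 4.2]
width: 0.0005
```

{"name": "step_arm", "arguments": {
  "series": [
    {"fingers": 0, "slide": [0, 1, 0], "yaw": 0},
    {"fingers": 0, "slide": [0, 2, 0], "yaw": 0}
  ]
}}

```text
time_s: 12.85
tcp_pos: [0.5281, -0.0376, 0.2632]
eef_rot: [0.671, 0.741, -0.002, -0.003]
ft_force: [-11.4, -2.2, 6.2]
width: 0.0002
```

{"name": "step_arm", "arguments": {
  "series": [
    {"fingers": 0, "slide": [0, 1, 0], "yaw": 0},
    {"fingers": 0, "slide": [0, 1, 0], "yaw": 0}
  ]
}}

```text
time_s: 13.1
tcp_pos: [0.5286, -0.0375, 0.263]
eef_rot: [0.671, 0.741, -0.003, -0.005]
ft_force: [-7.4, -1.3, 3.9]
width: 0.0006
```

```bash

python3 b.py f1.png wrist | grep -v '\[\['
```

```text
strap_pivot scene 0.59 [217. 261.]
strap_pivot side 0.83 [189. 331.]
    [ 0.5566 -0.1045  0.0725]
strap_end scene 0.56 [202. 320.]
strap_end side 0.87 [227. 319.]
strap_end wrist 0.64 [134. 370.]
    [0.5478 0.0392 0.0839]
lever_pivot scene 0.61 [247. 320.]
lever_pivot side 0.43 [222. 320.]
lever_pivot wrist 0.86 [165. 367.]
    [0.5736 0.005  0.0013]
lever_tip scene 0.53 [180. 309.]
lever_tip wrist 0.96 [198. 405.]
    [0.5493 0.0176 0.1565]
lug scene 0.78 [215. 308.]
lug side 0.97 [227. 322.]
    [0.5459 0.0109 0.0483]
fixture scene 0.59 [248. 295.]
fixture side 0.62 [222. 308.]
fixture wrist 0.62 [212. 409.]
    [ 6.041e-01 -3.120e-02 -5.000e-04]
casting side 0.96 [229. 293.]
casting wrist 0.8 [159. 447.]
    [0.6254 0.0221 0.0198]
```

View pics/f1.png

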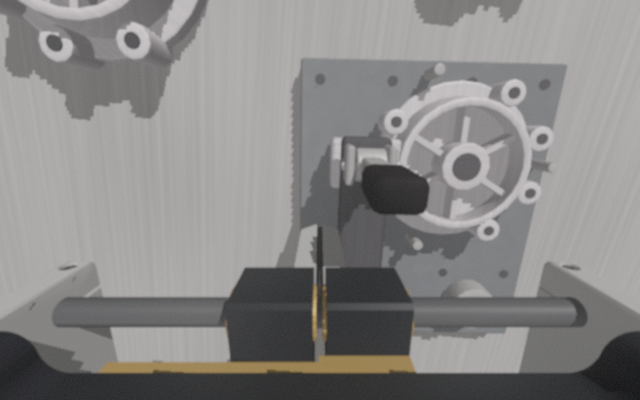

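The strap now lies parallel to the plate edge (cols 340–385), its end at row 148 over the lug; the lever's grip at (395,190) still stands up. The force exceeds what friction alone gives (3.3 N), so it looks to be at the stop. One firmer push will confirm it.

{"name": "step_arm", "arguments": {
  "series": [
    {"fingers": 0, "slide": [0, 2, 0], "yaw": 0},
    {"fingers": 0, "slide": [0, 4, 0], "yaw": 0},
    {"fingers": 0, "slide": [0, 4, 0], "yaw": 0}
  ]
}}

```text
time_s: 14.68
tcp_pos: [0.5307, -0.0369, 0.2622]
eef_rot: [0.671, 0.742, -0.006, -0.009]
ft_force: [-16.2, -2.4, 10.3]
width: 0.0006
```

```bash
cat > y.py <<'E'
from h import *
st=bot.observe();print(st['tcp_pos'],st['ft_force'])
c=eyes.camera('wrist')
g=cv2.cvtColor(c['img'],cv2.COLOR_RGB2GRAY)
L=cv2.createLineSegmentDetector().detect(g)[0][:,0]
for l in L:
    if np.hypot(l[2]-l[0],l[3]-l[1])>35 and 280<l[0]<600 and l[1]<260 and l[3]<260:
        for z in(.016,.076):
            a,b=[atz(c,(l[i+1],l[i]),z,st)[:2] for i in(0,2)];v=b-a
            ang=np.degrees(np.arctan2(-v[0],v[1]));ang=(ang+45)%90-45
            print(np.round(l),z,np.round(a,3),round(ang,1))
E
python3 y.py
```

```text
[ 0.5307337  -0.0369366   0.26217672] [-16.23282702  -2.43827464  10.25934159]
[418. 216. 373. 216.] 0.016 [ 0.609 -0.027] 4.9
[418. 216. 373. 216.] 0.076 [ 0.586 -0.009] 4.9
[523. 180. 496. 213.] 0.016 [0.688 0.013] -26.1
[523. 180. 496. 213.] 0.076 [0.644 0.02 ] -26.1
[337. 227. 340. 166.] 0.016 [ 0.542 -0.044] 4.3
[337. 227. 340. 166.] 0.076 [ 0.537 -0.022] 4.3
[347. 147. 344. 186.] 0.016 [0.542 0.025] 3.7
[347. 147. 344. 186.] 0.076 [0.537 0.029] 3.7
[351. 186. 354. 149.] 0.016 [ 0.549 -0.006] 3.5
[351. 186. 354. 149.] 0.076 [0.542 0.006] 3.5
[333. 139. 329. 186.] 0.016 [0.53  0.029] 1.9
[333. 139. 329. 186.] 0.076 [0.528 0.032] 1.9
[440. 104. 413. 128.] 0.016 [0.609 0.064] -41.2
[440. 104. 413. 128.] 0.076 [0.586 0.058] -41.2
[481. 103. 514. 120.] 0.016 [0.64  0.068] -19.6
[481. 103. 514. 120.] 0.076 [0.609 0.061] -19.6
[292. 217. 292. 179.] 0.016 [ 0.502 -0.039] 3.6
[292. 217. 292. 179.] 0.076 [ 0.507 -0.018] 3.6
[303.  58. 568.  64.] 0.016 [0.501 0.086] 4.4
[303.  58. 568.  64.] 0.076 [0.507 0.074] 4.4
[570.  67. 555. 130.] 0.016 [0.698 0.099] 4.5
[570.  67. 555. 130.] 0.076 [0.651 0.083] 4.5
[303.  72. 302. 204.] 0.016 [0.502 0.077] 4.4
[303.  72. 302. 204.] 0.076 [0.507 0.067] 4.4
```

The strap heading is 4.3° and the plate yaw 4.4°, and 16 N moves it no further, so it is at its stop. I back off and rise.

{"name": "step_arm", "arguments": {
  "series": [
    {"fingers": 0, "slide": [0, -8, 0], "yaw": 0},
    {"fingers": 0, "slide": [0, -20, 0], "yaw": 0},
    {"fingers": 0, "slide": [0, -30, 0], "yaw": 0},
    {"fingers": 0, "slide": [0, -30, 0], "yaw": 0}
  ]
}}

```text
time_s: 15.22
tcp_pos: [0.5003, -0.04, 0.2629]
eef_rot: [0.671, 0.741, -0.006, -0.009]
ft_force: [-0.3, 0.7, -0.3]
width: 0.0005
```

{"name": "step_arm", "arguments": {
  "series": [
    {"fingers": 0, "slide": [0, 0, -30], "yaw": 0},
    {"fingers": 0, "slide": [0, 0, -60], "yaw": 0},
    {"fingers": 0, "slide": [0, 0, -90], "yaw": 0.02},
    {"fingers": 0, "slide": [0, 0, -120], "yaw": 0.02},
    {"fingers": 0, "slide": [20, 0, -140], "yaw": 0.02},
    {"fingers": 0, "slide": [50, 0, -140], "yaw": 0.02},
    {"fingers": 0, "slide": [80, 10, -140], "yaw": 0.02},
    {"fingers": 0, "slide": [95, 30, -140], "yaw": 0.02},
    {"fingers": 0, "slide": [95, 53, -140], "yaw": 0.02},
    {"fingers": 0, "slide": [95, 53, -140], "yaw": 0.02}
  ]
}}

```text
time_s: 16.48
tcp_pos: [0.5473, 0.0597, 0.4023]
eef_rot: [0.678, 0.735, -0.006, -0.008]
ft_force: [0.1, -0.5, -0.6]
width: 0.0007
```

```bash

python3 b.py g1.png side "(240,140,400,260)" 4 | grep -v '\[\[';python3 - <<'E'
from h import *
st=bot.observe();print(st['tcp_pos'],st['eef_rot'])
E
```

```text
strap_pivot scene 0.73 [218. 258.]
strap_pivot side 0.69 [184. 331.]
strap_pivot wrist 0.78 [322. 325.]
    [ 0.5607 -0.113   0.0761]
strap_end scene 0.61 [205. 319.]
strap_end side 0.65 [228. 317.]
strap_end wrist 0.71 [246. 363.]
    [0.5707 0.0308 0.0938]
lever_pivot scene 0.45 [206. 311.]
lever_pivot side 0.59 [220. 321.]
lever_pivot wrist 0.53 [231. 322.]
    [0.5482 0.0173 0.0796]
lever_tip scene 0.55 [177. 312.]
lever_tip side 0.45 [203. 321.]
    [0.5457 0.0223 0.1608]
lug scene 0.84 [219. 309.]
lug side 0.88 [228. 321.]
lug wrist 0.65 [225. 325.]
    [0.5509 0.0114 0.0408]
fixture scene 0.63 [248. 293.]
fixture side 0.74 [220. 320.]
fixture wrist 0.77 [245. 363.]
    [ 0.5928 -0.038  -0.0031]
casting side 0.9 [228. 293.]
casting wrist 0.94 [215. 376.]
    [0.6196 0.03   0.0388]
[0.54651111 0.05949978 0.40222454] [ 0.67821645  0.7347859  -0.0061529  -0.00861829]
```

View pics/g1.png

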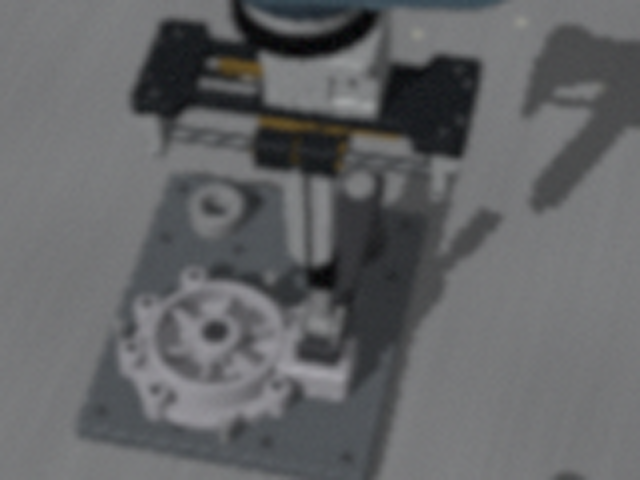

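The strap end (crop 320,345) lies over the lug (325,370), with the lever upright at (320,280) and the finger above and beyond it. The tool is tilted about 1°, so I compute the lever path from the true fingertip position.

```bash
cat > lev.py <<'E'
import sys
from h import *
# args: list of (r mm of finger centre along strap, z mm of tip) or theta path
st=bot.observe();T=R.from_quat(st['eef_rot']).as_matrix();p=np.array(st['tcp_pos']);tip=p+T@[0,0,.199]
piv=np.array([.5605,-.1105,0]);a=np.radians(4.35);u=np.array([-np.sin(a),np.cos(a),0]);n=np.array([np.cos(a),np.sin(a),0])
d=tip-piv;print('tip r,lat,z mm',np.round([d@u*1e3,d@n*1e3,tip[2]*1e3],1),'zaxis',np.round(T[:,2],3),'F',np.round(st['ft_force'],1))
pts=[('start',165,138)]
s=52
for th in eval(sys.argv[1]):
    r=130-s*np.sin(th)+7*np.cos(th)+8; z=86+s*np.cos(th)+7*np.sin(th); pts.append((th,r,z))
for k,r,z in pts:
    q=piv+u*r/1e3+[0,0,z/1e3]
    print(k if k=='start' else round(k,2),round(r),round(z),np.round(T.T@(q-tip)*1e3,1))
E
python3 lev.py "np.linspace(0,1.5,13)"
```

```text
tip r,lat,z mm [171.4  -5.2 203.3] zaxis [-0.021  0.003 -1.   ] F [ 0.4  0.2 -0.4]
start 165 138 [-6.7  6.5 65.1]
0.0 145 138 [-26.7   6.4  65. ]
0.12 138 138 [-33.3   6.4  64.5]
0.25 132 138 [-39.8   6.4  64.9]
0.38 125 137 [-46.3   6.4  66. ]
0.5 119 135 [-52.5   6.4  67.9]
0.62 113 132 [-58.5   6.4  70.6]
0.75 108 129 [-64.1   6.5  74.1]
0.88 103 125 [-69.2   6.5  78.1]
1.0 98 120 [-73.8   6.6  82.8]
1.12 94 115 [-77.7   6.7  88.1]
1.25 91 109 [-81.    6.8  93.8]
1.38 88 103 [-83.5   6.9  99.8]
1.5 87 97 [-85.3   7.  106.1]
```

{"name": "step_arm", "arguments": {
  "series": [
    {"fingers": 0, "slide": [-2, 5, 25], "yaw": 0},
    {"fingers": 0, "slide": [-5, 5, 50], "yaw": 0},
    {"fingers": 0, "slide": [-7, 5, 64], "yaw": 0},
    {"fingers": 0, "slide": [-17, 5, 65], "yaw": 0},
    {"fingers": 0, "slide": [-27, 5, 65], "yaw": 0},
    {"fingers": 0, "slide": [-33, 5, 65], "yaw": 0},
    {"fingers": 0, "slide": [-40, 5, 65], "yaw": 0},
    {"fingers": 0, "slide": [-46, 5, 66], "yaw": 0},
    {"fingers": 0, "slide": [-52.5, 5, 68], "yaw": 0},
    {"fingers": 0, "slide": [-58.5, 5, 70.5], "yaw": 0},
    {"fingers": 0, "slide": [-64, 5, 74], "yaw": 0}
  ]
}}

```text
time_s: 19.05
tcp_pos: [0.5552, -0.0041, 0.3279]
eef_rot: [0.678, 0.735, -0.006, -0.008]
ft_force: [2.1, 3.2, 1.6]
width: 0.0006
```

```bash
python3 lev.py "np.linspace(.75,1.5,7)"
python3 b.py i1.png scene "(230,130,390,250)" 4 | grep -E -A3 'lever_tip|lug|casting'
```

```text
tip r,lat,z mm [107.3  -1.1 128.9] zaxis [-0.02   0.003 -1.   ] F [2.1 3.2 1.6]
start 165 138 [57.8  1.2 -8.8]
0.75 108 129 [0.4 1.1 0.1]
0.88 103 125 [-4.7  1.2  4.2]
1.0 98 120 [-9.3  1.3  8.9]
1.12 94 115 [-13.2   1.4  14.1]
1.25 91 109 [-16.5   1.5  19.8]
1.38 88 103 [-19.    1.6  25.9]
1.5 87 97 [-20.8   1.7  32.2]
lever_tip scene 0.7 [188. 292.]
lever_tip side 0.45 [194. 325.]
    [ 0.5505 -0.025   0.1412]
lug scene 0.86 [214. 308.]
lug side 0.9 [228. 321.]
    [0.5465 0.0133 0.0492]
fixture scene 0.91 [246. 294.]
fixture side 0.89 [222. 306.]
--
casting scene 0.67 [246. 317.]
casting side 0.94 [228. 294.]
    [0.6259 0.0181 0.0198]
```

View pics/i1.png

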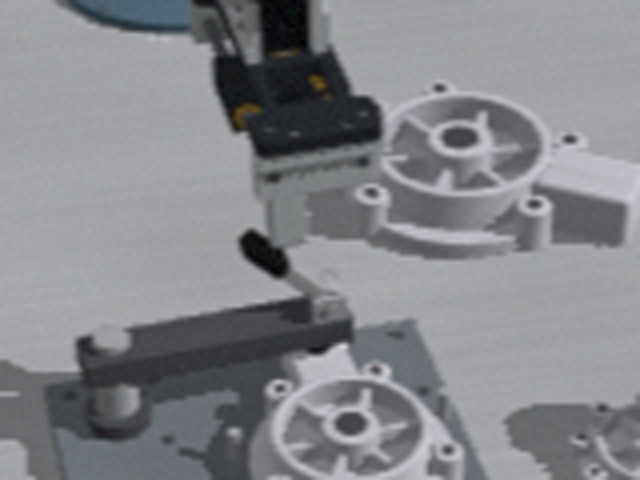

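The lever (grip at crop 265,252) is halfway down, with the finger on its outer face and the cover unmoved. I continue down.

{"name": "step_arm", "arguments": {
  "series": [
    {"fingers": 0, "slide": [-5, 1, 4], "yaw": 0},
    {"fingers": 0, "slide": [-9.5, 1, 9], "yaw": 0},
    {"fingers": 0, "slide": [-13, 1, 14], "yaw": 0},
    {"fingers": 0, "slide": [-16.5, 1, 20], "yaw": 0},
    {"fingers": 0, "slide": [-19, 1, 25], "yaw": 0},
    {"fingers": 0, "slide": [-20, 1, 28], "yaw": 0},
    {"fingers": 0, "slide": [-20, 1, 28], "yaw": 0}
  ]
}}

```text
time_s: 21.12
tcp_pos: [0.5571, -0.0236, 0.2995]
eef_rot: [0.678, 0.735, -0.006, -0.008]
ft_force: [0.3, -0.9, 0.2]
width: 0.0006
```

```bash
python3 lev.py "[1.45]"
```

```text
tip r,lat,z mm [ 87.7  -0.9 100.5] zaxis [-0.021  0.002 -1.   ] F [ 0.3 -0.9  0.2]
start 165 138 [ 77.5   0.4 -37.2]
1.45 87 99 [-0.5  0.9  1.3]
```

{"name": "step_arm", "arguments": {
  "series": [
    {"fingers": 0, "slide": [0, 1, 1], "yaw": 0},
    {"fingers": 0, "slide": [0, 1, 2], "yaw": 0},
    {"fingers": 0, "slide": [0, 1, 3], "yaw": 0}
  ]
}}

```text
time_s: 21.5
tcp_pos: [0.5583, -0.0236, 0.2979]
eef_rot: [0.678, 0.735, -0.007, -0.008]
ft_force: [-6.7, 0.6, 14.2]
width: 0.0006
```

```bash
python3 b.py j1.png scene "(230,130,390,250)" 4 | grep -E -A3 'lever_tip|lug|casting'
```

```text
lever_tip scene 0.6 [201. 284.]
lever_tip side 0.47 [200. 324.]
    [ 0.5532 -0.0425  0.1019]
lug scene 0.82 [217. 309.]
lug side 0.96 [225. 323.]
    [0.5481 0.0098 0.0481]
fixture scene 0.56 [250. 296.]
fixture side 0.75 [222. 308.]
--
casting scene 0.9 [246. 318.]
casting side 0.76 [226. 292.]
casting wrist 0.85 [167. 400.]
    [0.6289 0.0196 0.0229]
```

View pics/j1.png

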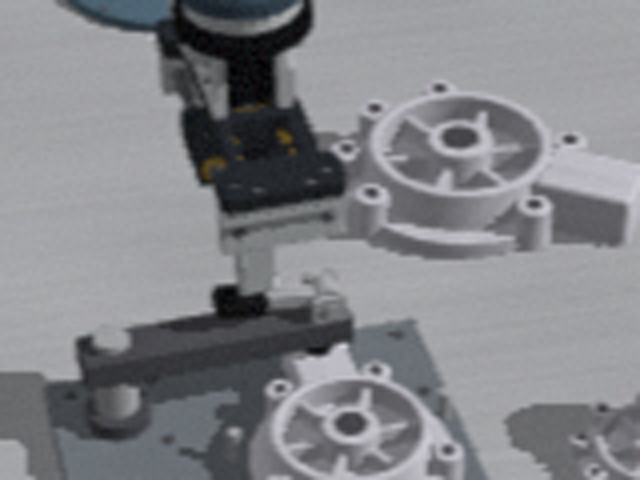

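The lever is almost flat (grip at crop 240,300) and resists with 14 N. I press a little more to be sure of the stop.

{"name": "step_arm", "arguments": {
  "series": [
    {"fingers": 0, "slide": [0, 0, 1.5], "yaw": 0},
    {"fingers": 0, "slide": [0, 0, 3], "yaw": 0},
    {"fingers": 0, "slide": [0, 0, 3], "yaw": 0}
  ]
}}

```text
time_s: 23.08
tcp_pos: [0.5585, -0.0236, 0.2976]
eef_rot: [0.678, 0.735, -0.007, -0.008]
ft_force: [-8.7, 2.1, 18.2]
width: 0.0007
```

{"name": "step_arm", "arguments": {
  "series": [
    {"fingers": 0, "slide": [0, 0, 2], "yaw": 0},
    {"fingers": 0, "slide": [0, 0, 3], "yaw": 0},
    {"fingers": 0, "slide": [0, 0, 3], "yaw": 0}
  ]
}}

```text
time_s: 23.45
tcp_pos: [0.5588, -0.0236, 0.2975]
eef_rot: [0.678, 0.735, -0.008, -0.009]
ft_force: [-10.7, 2.3, 20.1]
width: 0.0003
```

It yields no more (0.1 mm for 20 N), so it is at the stop. I lift off and check.

{"name": "step_arm", "arguments": {
  "series": [
    {"fingers": 0, "slide": [0, -1, -5], "yaw": 0},
    {"fingers": 0, "slide": [0, -1, -20], "yaw": 0},
    {"fingers": 0, "slide": [0, -1, -45], "yaw": 0},
    {"fingers": 0, "slide": [0, -1, -70], "yaw": 0},
    {"fingers": 0, "slide": [0, -30, -90], "yaw": 0},
    {"fingers": 0, "slide": [0, -60, -100], "yaw": 0},
    {"fingers": 0, "slide": [0, -60, -100], "yaw": 0}
  ]
}}

```text
time_s: 24.32
tcp_pos: [0.5007, -0.0286, 0.4001]
eef_rot: [0.678, 0.735, -0.007, -0.007]
ft_force: [0.1, 0.2, -0.4]
width: 0.0004
```

```bash
python3 b.py k1.png scene "(230,130,390,250)" 4 | grep -E -A3 'strap|lever|lug|casting'; python3 - <<'E'
from h import *
st=bot.observe();c=eyes.camera('side')
i=cv2.imread('pics/k1.png'); s=c['img'][140:260,250:390,::-1]; s=cv2.resize(s,None,fx=3,fy=3,interpolation=cv2.INTER_CUBIC)
i=cv2.resize(i,None,fx=.58,fy=.58); o=np.zeros((360,i.shape[1]+s.shape[1],3),np.uint8);o[:i.shape[0],:i.shape[1]]=i;o[:,i.shape[1]:]=s
cv2.imwrite('pics/k2.png',o);print(o.shape)
E
python3 y.py | grep -E '0.076'
```

```text
strap_pivot scene 0.63 [293. 164.]
strap_pivot side 0.85 [185. 332.]
strap_pivot wrist 0.61 [265. 369.]
    [ 0.6021 -0.3003 -0.1342]
strap_end scene 0.73 [203. 319.]
strap_end side 0.87 [227. 317.]
strap_end wrist 0.86 [141. 375.]
    [0.5494 0.0387 0.0829]
lever_pivot scene 0.77 [202. 313.]
lever_pivot side 0.68 [219. 319.]
lever_pivot wrist 0.68 [156. 374.]
    [0.5499 0.0217 0.0912]
lever_tip scene 0.49 [204. 282.]
lever_tip side 0.6 [197. 327.]
lever_tip wrist 0.6 [219. 374.]
    [ 0.5527 -0.0497  0.0986]
lug scene 0.94 [215. 311.]
lug side 0.68 [226. 324.]
lug wrist 0.86 [158. 370.]
    [0.5467 0.0143 0.0508]
fixture scene 0.87 [248. 294.]
fixture side 0.71 [221. 306.]
--
casting scene 0.87 [248. 317.]
casting side 0.76 [225. 293.]
casting wrist 0.83 [156. 424.]
    [0.6288 0.0162 0.0205]
(360, 791, 3)
[401.  45. 421.   0.] 0.076 [0.562 0.129] -16.9
[355. 232. 358. 171.] 0.076 [ 0.54  -0.069] 4.6
[325. 168. 325. 113.] 0.076 [0.498 0.002] 4.8
[333.  93. 494.  94.] 0.076 [0.499 0.08 ] 4.4
[496.  95. 489. 142.] 0.076 [0.664 0.091] 4.8
[330. 223. 330. 187.] 0.076 [ 0.509 -0.061] 4.8
[333. 102. 332. 182.] 0.016 [0.502 0.076] 4.5
[333. 102. 332. 182.] 0.076 [0.501 0.072] 4.5
```

View pics/k2.png

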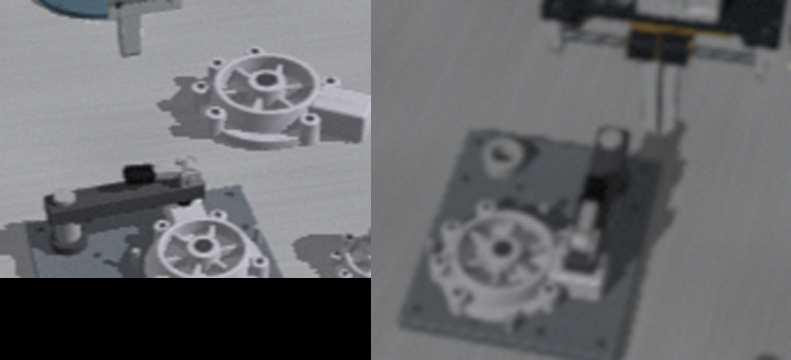

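The strap is parallel to the plate (4.6° against 4.5°), the lever is flat over it, the cover has not moved, and the robot is clear. I hand in.

```bash
python3 -c "
from bench import bot
print(bot.finish_job())"
```

```text
the job is handed in; nothing more can be done
None
```

The cover is clamped: the strap is closed over the lug and the cam lever is fully down. I handed the job in with the robot clear of everything, after about 25 s of the allowed 54 s.

**What I did:** With the fingers shut, I pushed the strap round from a heading of about 87° to its stop, leaving the lever standing up. I then pushed the lever over towards the post and down to its stop.

**Last checks:**
- **Strap:** its heading was 4.6° against 4.5° for the plate. It gave no further at its stop under 16 N.
- **Lever:** it measured about 1.46 rad, and moved only 0.1 mm under 20 N.
- **Cover and lug:** both measured at their starting places to within about 5 mm, which is the networks' scatter, so a shift smaller than that would not show.
- **Not checked:** I didn't measure the pad's force on the lug. I also didn't measure the mouse, spray can, ring gauge and ball again at the end, but the arm never went near them.
- **Disagreed:** a few network readings were clearly wrong. The last `strap_pivot` fix in the scene view landed on the reference ball, and I ignored it.

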